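Switch on and tare the clay scale

TASK

The empty bowl is on the bench scale, ready for portioning clay: with the fingertips gently press the long bar-shaped key down and let it come up again to switch the scale on, then do the same with the round key to tare it. Do not press the cross or the triangle key, do not touch the bowl, and leave everything else standing or lying where it is; pick nothing up.

Things in the scene. Friction and masses are not known exactly. Their poses are not given: they have to be found in the camera images.
- scale: Fixed grey bench scale, 280 mm (its x, front to back) by 260 mm (its y), housing top 45 mm above the table. Origin: centre of its footprint on the table; its own x axis points from the key row (front, 105 mm from the origin on the -x side) to the pan (back). The four keys stand in one row along its y axis at -90, -30, +30 and +90 mm. Between keys and pan is a low black display, top 57 mm above the table.
- pan (a point): Centre of the top of the scale's steel pan (165 by 235 mm), 56 mm above the table.
- bar_top (a point): It is a white plastic key, a long narrow bar 42 mm along the row by 14 mm, standing on a black square bezel of the scale's key row; the point is the centre of its top face and moves down with the key. The top is 65 mm above the table when up. All four keys are alike in colour, 16 mm tall and 60 mm apart centre to centre; which shape stands where in the row varies. Switches the scale on.
- bar_key (a joint): How far the bar key is pressed: 0 is up, 0.007 m is its bottom stop. Its spring pushes back with about 1.5 N at the start of the travel, 6 N at the bottom, and lifts it again when let go. It counts as pressed beyond about 0.0045 m.
- bar_unit: Bezel of the bar key, 50 by 50 by 3 mm, fixed on the scale, with the key it carries; origin at the centre of its underside, axes as the scale's.
- round_top (a point): It is a white plastic key, a plain round disc 32 mm across, standing on a black square bezel of the scale's key row; the point is the centre of its top face and moves down with the key. The top is 65 mm above the table when up. All four keys are alike in colour, 16 mm tall and 60 mm apart centre to centre; which shape stands where in the row varies. Tares the scale.
- round_key (a joint): How far the round key is pressed: 0 is up, 0.007 m is its bottom stop. Its spring pushes back with about 1.5 N at the start of the travel, 6 N at the bottom, and lifts it again when let go. It counts as pressed beyond about 0.0045 m.
- round_unit: Bezel of the round key, 50 by 50 by 3 mm, fixed on the scale, with the key it carries; origin at the centre of its underside, axes as the scale's.
- cross_top (a point): It is a white plastic key, a plus-shaped cross 36 mm over its arms, arms 12 mm wide, standing on a black square bezel of the scale's key row; the point is the centre of its top face and moves down with the key. The top is 65 mm above the table when up. All four keys are alike in colour, 16 mm tall and 60 mm apart centre to centre; which shape stands where in the row varies. Not to be pressed.
- cross_key (a joint): How far the cross key is pressed: 0 is up, 0.007 m is its bottom stop. Its spring pushes back with about 1.5 N at the start of the travel, 6 N at the bottom, and lifts it again when let go. It counts as pressed beyond about 0.0045 m.
- cross_unit: Bezel of the cross key, 50 by 50 by 3 mm, fixed on the scale, with the key it carries; origin at the centre of its underside, axes as the scale's.
- triangle_top (a point): It is a white plastic key, a three-cornered prism, corners 22 mm from its centre, standing on a black square bezel of the scale's key row; the point is the centre of its top face and moves down with the key. The top is 65 mm above the table when up. All four keys are alike in colour, 16 mm tall and 60 mm apart centre to centre; which shape stands where in the row varies. Not to be pressed.
- triangle_key (a joint): How far the triangle key is pressed: 0 is up, 0.007 m is its bottom stop. Its spring pushes back with about 1.5 N at the start of the travel, 6 N at the bottom, and lifts it again when let go. It counts as pressed beyond about 0.0045 m.
- triangle_unit: Bezel of the triangle key, 50 by 50 by 3 mm, fixed on the scale, with the key it carries; origin at the centre of its underside, axes as the scale's.
- bowl: Loose aluminium bowl, 124 mm across the rim, 50 mm tall, standing on the pan with its rim 106 mm above the table; near rim about 100 mm behind the key row. Origin: centre of its underside.
- weight: Loose brass check weight, 24 mm across, 36 mm tall, standing on the scale's housing beside the display, about 55 mm behind the key row, its top 81 mm above the table. Origin: centre of its underside.
- lump_a: Loose terracotta clay portion, 56 mm across, 42 mm tall, on the table to the left of the scale. Origin: centre of its underside.
- lump_b: Loose terracotta clay portion, 68 mm across, 36 mm tall, on the table to the left of the scale. Origin: centre of its underside.
- knife: Loose craft knife, yellow handle, 183 mm long, 20 mm high, lying on the table in front of the key row. Origin: on the table under it, about at its middle; x along the blade.
- modelling_tool: Loose wooden modelling tool, 186 mm long, 12 mm thick, lying on the table to the right of the scale. Origin: on the table about under its middle; x along it.
- jar: Loose clear jar with black cap, 60 mm across, 75 mm tall, on the table to the right of the scale. Origin: centre of its underside.
Not all that is in view belongs to the job. Leave any green or red look-alike of the lump_b alone.

How it is judged:
On the way, in this order (a step that is already met when the one before it is completed fails the run):
1. the bar key is pressed with the fingers, the round key still up (value of joint bar_key above 0.0045 m and contact force between the fingers and bar_unit above 0.5 N and value of joint round_key below 0.0015 m), for 0.05 s.
2. the bar key is let go and up again (value of joint bar_key below 0.0015 m), for 0.05 s.
3. the round key is pressed with the fingers, the bar key up (value of joint round_key above 0.0045 m and contact force between the fingers and round_unit above 0.5 N and value of joint bar_key below 0.0015 m), for 0.05 s.
At the end, for the whole second after the job is handed in: All four keys are up (within 1.5 mm), the bowl stands upright on the pan, and the bowl, weight, clay portions, knife, modelling tool and jar are within 10 mm of where they started, upright and at rest (value of joint each of bar_key, round_key, cross_key, triangle_key below 0.0015 m and distance of each of bowl, weight, lump_a, lump_b, knife, modelling_tool, jar from where it was at the start of the episode below 0.01 m and horizontal distance between bowl and pan below 0.06 m and angle between bowl's own z axis and vertical below 0.1 rad and angle between each of weight, jar's own z axis and vertical below 0.15 rad and linear speed of each of bowl, weight, lump_a, lump_b, knife, modelling_tool, jar below 0.02 m/s); the robot touches nothing.
It fails at once if the cross or triangle key is pressed (more than 2 mm) (value of joint any of cross_key, triangle_key above 0.002 m).
It fails at once if a key is pressed harder than 25 N (contact force between anything else and bar_unit above 25 N or contact force between anything else and round_unit above 25 N or contact force between anything else and cross_unit above 25 N or contact force between anything else and triangle_unit above 25 N).
It fails at once if the robot touches the bowl (contact force between any of the fingers, the arm and bowl above 0.3 N).
It fails at once if a loose thing is shifted, lifted or carried more than 10 mm (distance of any of bowl, weight, lump_a, lump_b, knife, modelling_tool, jar from where it was at the start of the episode above 0.01 m).
It also fails if it takes over 35 s, if anything falls off the work surface, if the arm or the gripper's body presses on something with over 40 N, if the wrist force passes 120 N, or if a joint passes its speed limit or range.

ROBOT

A 6-joint arm with a two-finger parallel gripper is mounted at the origin on the work surface. World frame = base frame: x ahead of the robot, y to its left, z up, the work surface at z = 0. Lengths are in m, angles in rad, forces in N, time in s.
With the tool pointing down it reaches from about 0.3 to 0.825 m from the base axis. Payload 5.4 kg.
Tool frame: the origin (TCP) lies at the very end of the fingers, on their centre line; the grasp point (between the pads) lies 19 mm behind it; z points along the fingers, y is the direction in which the jaws open and shut (so a half turn about z gives the same grasp; the last joint's range is limited). The gripper opens to 92 mm and grips with 3 to 60 N. Pads are 20 mm wide; open, the fingers measure 128 mm over their backs; the gripper's body (75 mm by 189 mm) begins 69 mm behind the grasp point.
Start: joints at [-1.44, 0.158, 1.597, -0, 1.386, -0.21], TCP at [0.192, -0.542, 0.215] pointing down, gripper open.
Joint ranges: [-2.91, 2.91], [-0.94, 2.29], [0.18, 2.7], [-1.29, 4.43], [0.17, 2.64], [-3, 3]. Speed limits (rad/s): [2.57, 2.57, 3.14, 3.14, 3.14, 3.14].

INTERFACE

Orientations are given as a unit quaternion [x, y, z, w].
In Python, from bench import env gives the robot as it stands.
- The arm moves only by the tool move_arm, never from a script. Its argument "motion" is text: rows parted by semicolons, each of 7 numbers parted by spaces: the shift along the tool's x, y, z normalised to -1 to 1, where 1 is 100 mm, then the turn, a rotation vector about the tool's x, y, z normalised to -1 to 1, where 1 is pi rad, then the finger opening in mm, from 0 to 91.9. In form: dx dy dz ax ay az jaw; .... A call has 1 to 20 rows; each row is the pose to reach, as a shift and turn from the pose commanded when the call began, along the tool's axes at that moment, turning the shorter way round; what a row does not reach only later rows make up. A row lasts 1/10 s, in which the tool goes at most 50 mm and 8.59 degrees, less where a joint would pass 70% of its speed; a pose out of reach is approached as far as the arm can. A call with a number of a shift or a turn outside -1 to 1 is refused whole. A call with a gripper value outside its range is refused whole. The fingers move at their own pace and stop on an object; "force" is the grip in N (left out, the last holds). Time passes only in rows, so rows that repeat a pose let the fingers close. It gives the time, the measured TCP pose, the force and the opening at its end, in the units of the state.
- env.read_state(): the state, without advancing time (a new reading comes with each control period).
- env.get_image(name): name is "side" or "top"; returns a dict with "pixels" (420x560x3 uint8, blue, green, red), "intrinsics" (3x3 intrinsics, pixels), "k1" (the pictures are not rectified: a ray, as slopes to the right and down, at radius r is drawn at 1 + k1 r^2 times it, then the intrinsics apply), "pose" (4x4, takes a point from camera to world coordinates). Camera axes: x right, y down, z forward; pixel columns grow to the right and rows downward; lengths in m; the calibration is good to about 2 mm. A picture is of the moment at which its call begins. There is no depth.
- env.hand_in(): hands the job in, once; it reports no verdict.
The state is a dict: "time_s": time; "joint_pos": joint angles; "qd": joint speeds; "tau": joint torques, N m; "eef_pos": TCP position; "tool_rot": TCP orientation; "wrist_force": force on the tool from outside, world axes, zero at the start; "ft_torque": the same for the moment, N m; "opening": finger opening in m.
Only numpy, scipy, OpenCV 4.12 (cv2) and the standard library are available. Lean on these libraries where they do the work, as an engineer would, in place of code of your own. Each camera call takes 0.05 s, during which the arm holds its last target. There are 200 camera calls.

## Working session

There is one attempt and no reset: what is moved stays moved. The work goes in short steps, Python scripts to look and compute and a tool call to move; the robot and the scene stay as the last step left them, time stands still between calls to the robot, and variables do not carry over. Pictures are saved under pics/ and viewed, on a budget of 10 in all, crops included, one or two more only if the job needs it, and the job is handed in when it is done.

Besides the shell and the picture viewer there is one more tool, called after ">>>" as name(argument=value, ...) on one line, values as JSON. move_arm: Moves the arm, as the interface text tells. Its arguments: {"type":"object","properties":{"motion":{"type":"string"},"force":{"type":"number"}},"required":["motion"]}

```bash
mkdir -p pics; cat > h.py <<'E'
import numpy as np, cv2
from bench import env
def pix2world(im,uv,z):
    K=np.array(im["intrinsics"],float);T=np.array(im["pose"]);k=im["k1"]
    uv=np.atleast_2d(np.array(uv,float)).reshape(-1,1,2)
    # invert radial model
    n=cv2.undistortPoints(uv,K,np.array([k,0,0,0,0.]))[:,0]
    d=np.c_[n,np.ones(len(n))]@T[:3,:3].T; o=T[:3,3]
    return o+d*((z-o[2])/d[:,2])[:,None]
E
python3 - <<'E'
from h import *
for n in("top","side"):
    im=env.get_image(n);cv2.imwrite(f"pics/{n}0.png",im["pixels"]);print(n,np.round(im["pose"],3).tolist(),im["k1"],np.array(im["intrinsics"]).tolist())
print(env.read_state())
E
```

```text
top [[-0.003, -1.0, 0.031, 0.562], [-1.0, 0.003, 0.013, 0.032], [-0.013, -0.031, -0.999, 0.963], [0.0, 0.0, 0.0, 1.0]] -0.1183498974562867 [[403.27284604771717, 0.0, 285.4471782495623], [0.0, 403.27284604771717, 205.868748555744], [0.0, 0.0, 1.0]]
side [[-0.961, -0.206, 0.182, 0.44], [-0.275, 0.694, -0.665, 0.643], [0.01, -0.69, -0.724, 0.712], [0.0, 0.0, 0.0, 1.0]] -0.09421220077521036 [[434.60637851532505, 0.0, 282.2348075178341], [0.0, 434.60637851532505, 214.26209640222584], [0.0, 0.0, 1.0]]
{'time_s': 0.1, 'joint_pos': array([-1.44009783e+00,  1.58973087e-01,  1.59808607e+00, -4.88076138e-05,
        1.38622585e+00, -2.10122049e-01]), 'qd': array([-2.23654762e-03, -1.04347805e-03, -1.07232221e-03, -3.59224081e-06,
        1.09098897e-03,  5.13799702e-04]), 'tau': array([-2.43411969e-04, -3.86504102e+01, -3.22958708e+01,  7.04055629e-02,
        3.39429849e-02, -3.90215484e-05]), 'eef_pos': array([ 0.19207728, -0.54136658,  0.2137348 ]), 'tool_rot': array([ 9.85514157e-01,  1.69591065e-01,  9.62779623e-06, -8.46463104e-04]), 'wrist_force': array([ 0.7694212 , -0.4745295 ,  0.59327218]), 'ft_torque': array([-0.02113737,  0.03512097, -0.01844405]), 'opening': 0.09201094944099257}
```

View pics/top0.png

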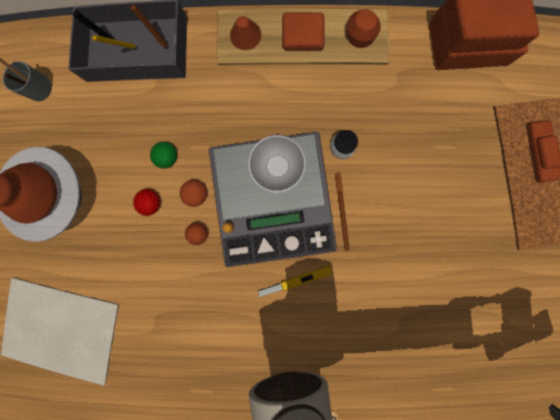

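View pics/side0.png

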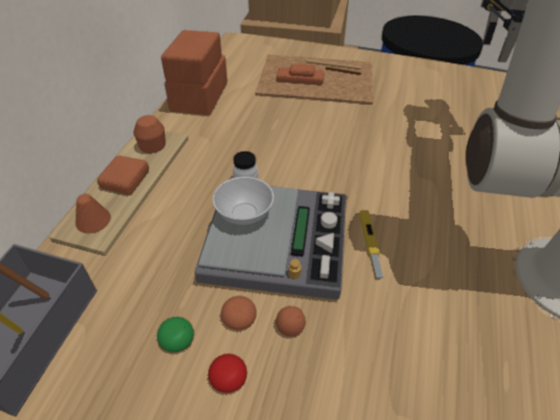

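The top view shows the key row, left to right: bar (239,251), triangle (265,246), round (292,243), cross (318,239). The weight is at (228,227), near the bar. The knife lies in front of the row. The side view shows the same order.

```bash
python3 - <<'E'
from h import *
from scipy.spatial.transform import Rotation as R
im=env.get_image("top");g=im["pixels"].astype(int)
m=((g.min(2)>150)&(g.max(2)-g.min(2)<45)).astype(np.uint8)
n,l,s,c=cv2.connectedComponentsWithStats(m)
P=[]
for i in range(1,n):
    if s[i,4]>25 and 225<c[i][0]<330 and 230<c[i][1]<265:
        P.append(pix2world(im,c[i],.065)[0]);print(c[i].round(1),s[i,4],P[-1].round(4))
P=np.array(P);P=P[np.argsort(-P[:,1])]
print(np.linalg.norm(np.diff(P,axis=0),axis=1))
print("weight",pix2world(im,[228,227],.081))
d=P[0]-P[-1];print("row dir yaw",np.degrees(np.arctan2(-d[0],d[1])))
st=env.read_state();r=R.from_quat(st["tool_rot"]);print(r.as_matrix().round(3))
# side check
im=env.get_image("side");g=im["pixels"].astype(int)
for uv in [(325,267),(326,242),(329,220),(331,201)]:print(pix2world(im,uv,.065).round(3))
big=cv2.resize(env.get_image("top")["pixels"][215:305,215:345],None,fx=6,fy=6,interpolation=2)
cv2.imwrite("pics/crop.png",big)
E
```

```text
[317.9 239.2] 81 [ 0.5156 -0.0283  0.065 ]
[291.4 243.1] 110 [0.5073 0.0306 0.065 ]
[264.7 246.7] 92 [0.4993 0.0902 0.065 ]
[238.6 250.7] 65 [0.4904 0.1484 0.065 ]
[0.05895193 0.06010834 0.0595199 ]
weight [[0.54368447 0.16967239 0.081     ]]
row dir yaw 8.113640913028517
[[ 0.942  0.334 -0.   ]
 [ 0.334 -0.942  0.001]
 [ 0.    -0.001 -1.   ]]
[[0.49  0.155 0.065]]
[[0.5   0.096 0.065]]
[[0.507 0.037 0.065]]
[[ 0.514 -0.019  0.065]]
```

View pics/crop.png

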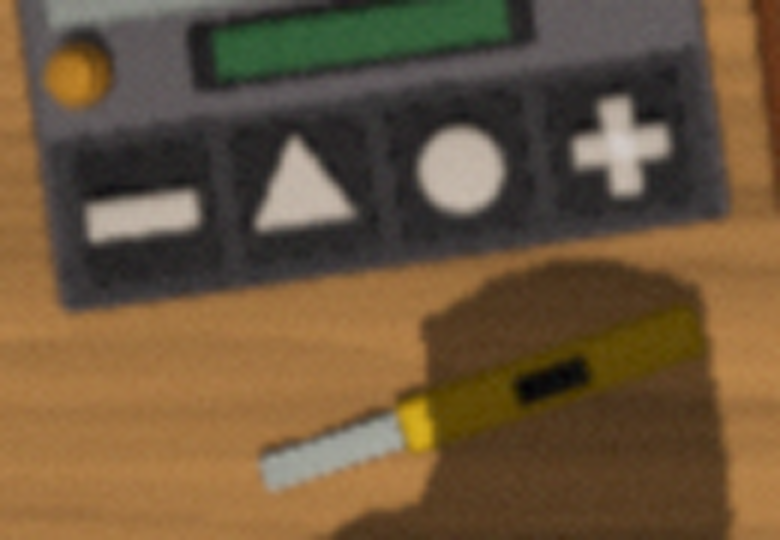

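>>> move_arm(motion="0.4 -0.4 0 0 0 0.04 0; 0.85 -0.92 0 0 0 0.063 0; 0.85 -0.92 0 0 0 0.063 0; 0.85 -0.92 0 0 0 0.063 0; 0.85 -0.92 0 0 0 0.063 0; 0.85 -0.92 0 0 0 0.063 0", force=20)

```text
time_s: 0.85
eef_pos: [0.2411, -0.4278, 0.2148]
tool_rot: [0.997, 0.071, -0.0, 0.0]
wrist_force: [-0.2, 0.4, -0.5]
opening: 0.0461
```

>>> move_arm(motion="0.55 -0.9 0 0 0 0 0; 0.55 -0.9 0 0 0 0 0; 0.55 -0.9 0 0 0 0 0")

```text
time_s: 1.15
eef_pos: [0.2841, -0.3273, 0.2142]
tool_rot: [0.997, 0.072, 0.0, -0.001]
wrist_force: [-0.1, 0.0, -0.4]
opening: 0.022
```

>>> move_arm(motion="0.55 -0.9 0 0 0 0 0; 0.55 -0.9 0 0 0 0 0; 0.55 -0.9 0 0 0 0 0")

```text
time_s: 1.45
eef_pos: [0.326, -0.2307, 0.2147]
tool_rot: [0.997, 0.073, 0.0, -0.0]
wrist_force: [0.3, 0.9, 0.4]
opening: 0.0005
```

>>> move_arm(motion="0.55 -0.9 0 0 0 0 0; 0.55 -0.9 0 0 0 0 0; 0.55 -0.9 0 0 0 0 0")

```text
time_s: 1.75
eef_pos: [0.3678, -0.1338, 0.2148]
tool_rot: [0.997, 0.074, 0.0, -0.0]
wrist_force: [0.3, -0.2, 1.0]
opening: 0.0003
```

>>> move_arm(motion="0.55 -0.9 0 0 0 0 0; 0.55 -0.9 0 0 0 0 0; 0.55 -0.9 0 0 0 0 0")

```text
time_s: 2.05
eef_pos: [0.4095, -0.0371, 0.2148]
tool_rot: [0.997, 0.074, 0.0, -0.0]
wrist_force: [0.5, -0.9, -0.3]
opening: 0.0008
```

>>> move_arm(motion="0.55 -0.9 0 0 0 0 0; 0.55 -0.9 0 0 0 0 0; 0.55 -0.9 0 0 0 0 0; 0.55 -0.9 0 0 0 0 0; 0.55 -0.9 0 0 0 0 0")

```text
time_s: 2.55
eef_pos: [0.4498, 0.0556, 0.2144]
tool_rot: [0.998, 0.07, -0.0, 0.0]
wrist_force: [-0.4, 0.3, -0.0]
opening: 0.0004
```

>>> move_arm(motion="0.54 -0.88 0 0 0 0 0; 0.54 -0.88 0 0 0 0 0; 0.54 -0.88 0 0 0 0 0; 0.54 -0.88 0.3 0 0 0 0; 0.54 -0.88 0.6 0 0 0 0; 0.54 -0.88 0.9 0 0 0 0; 0.54 -0.88 1 0 0 0 0; 0.54 -0.88 1 0 0 0 0; 0.54 -0.88 1 0 0 0 0")

```text
time_s: 3.45
eef_pos: [0.4917, 0.1516, 0.1161]
tool_rot: [0.997, 0.071, 0.001, 0.0]
wrist_force: [0.5, 0.1, 1.0]
opening: 0.0007
```

```bash
python3 - <<'E'
from h import *
im=env.get_image("side");s=env.read_state();print(s["eef_pos"])
a=im["pixels"];T=np.array(im["pose"]);K=im["intrinsics"]
import scipy.spatial.transform as t
def proj(p):
    q=np.linalg.inv(T)@np.r_[p,1];return cv2.projectPoints(q[None,:3],np.zeros(3),np.zeros(3),np.array(K),np.array([im["k1"],0,0,0,0.]))[0][0,0]
b=cv2.resize(a[150:300,230:430],None,fx=4,fy=4,interpolation=2)
y=np.radians(8.1);c,sn=np.cos(y),np.sin(y)
for ctr,col in(((.4904,.1484,.065),(0,0,255)),((.5073,.0306,.065),(255,0,0))):
    pts=[]
    for u,v in((7,21),(-7,21),(-7,-21),(7,-21)) :
        pts.append((proj(np.array(ctr)+np.array([u*c-v*sn,u*sn+v*c,0])*1e-3)-[230,150])*4)
    cv2.polylines(b,[np.int32(pts)],True,col,1)
p=(proj(s["eef_pos"])-[230,150])*4;cv2.circle(b,tuple(int(i) for i in p),4,(0,255,0),-1)
cv2.imwrite("pics/s1.png",b)
E
```

```text
[0.49204533 0.15190291 0.11652549]
```

View pics/s1.png

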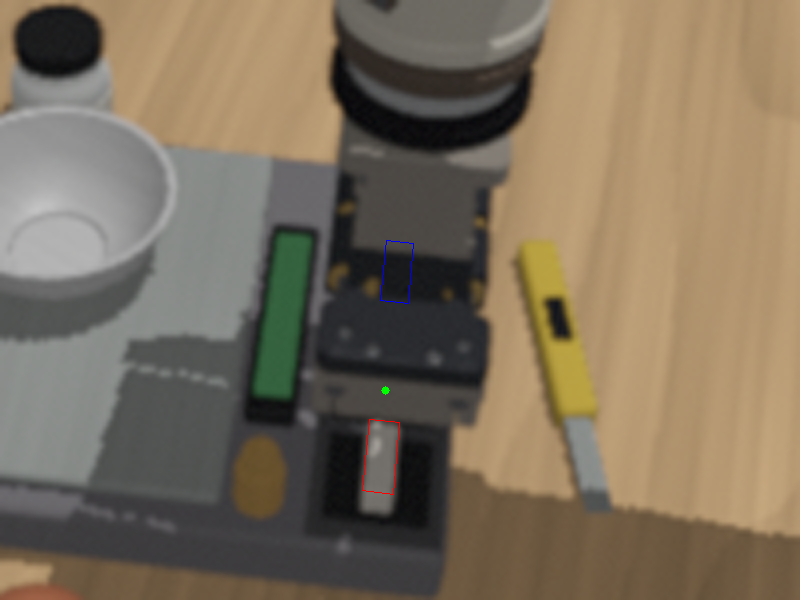

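>>> move_arm(motion="0 0.02 0.2 0 0 0 0; 0 0.02 0.4 0 0 0 0; 0 0.02 0.46 0 0 0 0; 0 0.02 0.48 0 0 0 0; 0 0.02 0.48 0 0 0 0; 0 0.02 0.48 0 0 0 0")

```text
time_s: 4.1
eef_pos: [0.4919, 0.1507, 0.0679]
tool_rot: [0.997, 0.071, 0.001, 0.0]
wrist_force: [-0.2, 0.3, 0.4]
opening: 0.0005
```

>>> move_arm(motion="0 0 0.02 0 0 0 0; 0 0 0.03 0 0 0 0; 0 0 0.03 0 0 0 0; 0 0 0.03 0 0 0 0")

```text
time_s: 4.5
eef_pos: [0.4917, 0.1506, 0.0642]
tool_rot: [0.997, 0.071, 0.001, -0.0]
wrist_force: [1.4, -0.6, 1.7]
opening: 0.0005
```

Contact begins near 64 mm, as expected.

>>> move_arm(motion="0 0 0.02 0 0 0 0; 0 0 0.03 0 0 0 0; 0 0 0.04 0 0 0 0; 0 0 0.04 0 0 0 0")

```text
time_s: 4.9
eef_pos: [0.4916, 0.1506, 0.06]
tool_rot: [0.997, 0.071, 0.001, -0.0]
wrist_force: [3.9, 1.1, 5.0]
opening: 0.0004
```

>>> move_arm(motion="0 0 0.01 0 0 0 0; 0 0 0.015 0 0 0 0; 0 0 0.015 0 0 0 0; 0 0 0.015 0 0 0 0")

```text
time_s: 5.3
eef_pos: [0.4916, 0.1507, 0.0587]
tool_rot: [0.997, 0.071, 0.001, -0.0]
wrist_force: [1.9, 0.9, 5.4]
opening: 0.0003
```

>>> move_arm(motion="0 0 -0.05 0 0 0 0; 0 0 -0.15 0 0 0 0; 0 0 -0.4 0 0 0 0; 0 0 -0.56 0 0 0 0; 0 0 -0.56 0 0 0 0; 0 0 -0.56 0 0 0 0")

```text
time_s: 5.9
eef_pos: [0.4898, 0.1505, 0.1134]
tool_rot: [0.997, 0.071, -0.001, 0.0]
wrist_force: [-0.3, 0.2, -0.4]
opening: 0.0003
```

>>> move_arm(motion="0 0.2 0 0 0 0 0; 0 0.4 0 0 0 0 0; 0 0.6 0 0 0 0 0; 0 0.6 0 0 0 0 0; 0 0.6 0 0 0 0 0")

```text
time_s: 6.4
eef_pos: [0.4982, 0.0913, 0.1128]
tool_rot: [0.997, 0.071, -0.001, -0.0]
wrist_force: [0.2, 0.1, 0.3]
opening: 0.0007
```

>>> move_arm(motion="0 0.2 0 0 0 0 0; 0 0.4 0 0 0 0 0; 0 0.59 0 0 0 0 0; 0 0.59 0 0 0 0 0; 0 0.59 0 0 0 0 0; 0 0.59 0 0 0 0 0")

```text
time_s: 7.0
eef_pos: [0.5073, 0.034, 0.1137]
tool_rot: [0.997, 0.072, -0.0, -0.0]
wrist_force: [-0.2, 0.8, -0.3]
opening: 0.0007
```

```bash
python3 - <<'E'
from h import *
im=env.get_image("side");print(env.read_state()["eef_pos"])
cv2.imwrite("pics/s2.png",cv2.resize(im["pixels"][150:300,230:430],None,fx=4,fy=4,interpolation=2))
E
```

```text
[0.50741326 0.03393211 0.1138488 ]
```

View pics/s2.png

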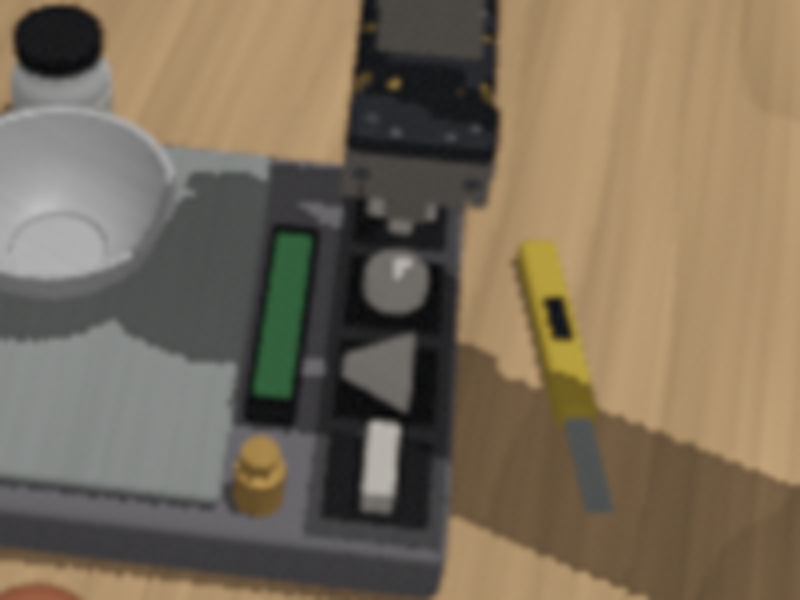

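Fingers are above the round key. The bar (380,465) is up again, and the weight, knife and bowl have not moved.

>>> move_arm(motion="0 0.01 0.2 0 0 0 0; 0 0.01 0.4 0 0 0 0; 0 0.01 0.46 0 0 0 0; 0 0.01 0.48 0 0 0 0; 0 0.01 0.48 0 0 0 0; 0 0.01 0.48 0 0 0 0")

```text
time_s: 7.65
eef_pos: [0.5088, 0.0318, 0.0671]
tool_rot: [0.997, 0.071, 0.001, 0.0]
wrist_force: [0.5, 0.3, 1.0]
opening: 0.0008
```

>>> move_arm(motion="0 0 0.02 0 0 0 0; 0 0 0.03 0 0 0 0; 0 0 0.04 0 0 0 0; 0 0 0.05 0 0 0 0; 0 0 0.05 0 0 0 0; 0 0 0.05 0 0 0 0")

```text
time_s: 8.25
eef_pos: [0.5089, 0.0317, 0.0617]
tool_rot: [0.997, 0.071, 0.001, 0.0]
wrist_force: [3.5, 0.5, 3.3]
opening: 0.0004
```

>>> move_arm(motion="0 0 0.01 0 0 0 0; 0 0 0.02 0 0 0 0; 0 0 0.03 0 0 0 0; 0 0 0.03 0 0 0 0; 0 0 0.03 0 0 0 0")

```text
time_s: 8.75
eef_pos: [0.5089, 0.0317, 0.0587]
tool_rot: [0.997, 0.071, 0.001, 0.0]
wrist_force: [3.7, -0.3, 5.2]
opening: 0.0008
```

>>> move_arm(motion="0 0 -0.05 0 0 0 0; 0 0 -0.15 0 0 0 0; 0 0 -0.4 0 0 0 0; 0 0 -0.7 0 0 0 0; 0 0 -1 0 0 0 0; 0 0 -1 0 0 0 0; 0 0 -1 0 0 0 0")

```text
time_s: 9.45
eef_pos: [0.5069, 0.0319, 0.1577]
tool_rot: [0.997, 0.071, -0.001, -0.0]
wrist_force: [0.0, -0.8, 0.2]
opening: 0.0011
```

>>> move_arm(motion="-0.3 0.3 0 0 0 0 0; -0.5 0.8 0 0 0 0 0; -0.5 0.8 0 0 0 0 0; -0.5 0.8 0 0 0 0 0; -0.5 0.8 0 0 0 0 0; -0.5 0.8 0 0 0 0 0")

```text
time_s: 10.05
eef_pos: [0.4696, -0.0532, 0.1574]
tool_rot: [0.997, 0.072, -0.001, -0.0]
wrist_force: [-0.3, 0.9, -0.6]
opening: 0.0003
```

```bash
python3 - <<'E'
from h import *
im=env.get_image("side");s=env.read_state();print(s["eef_pos"],s["wrist_force"],np.abs(s["qd"]).max())
cv2.imwrite("pics/s3.png",im["pixels"])
d=cv2.absdiff(im["pixels"],cv2.imread("pics/side0.png"))
for n,(u,v) in dict(bar=(325,267),tri=(326,242),rnd=(329,220),weight=(294,268),a=(290,321),b=(238,312)).items():print(n,d[v-10:v+10,u-10:u+10].mean().round(1))
E
```

```text
[ 0.46976948 -0.05324739  0.157647  ] [0.00628758 0.28302236 0.44044793] 0.0025806294190906932
bar 1.4
tri 1.5
rnd 28.9
weight 1.2
a 1.2
b 1.3
```

View pics/s3.png

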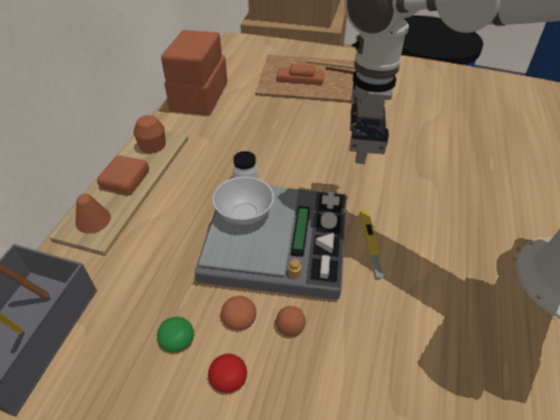

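All keys look up: bar (325,267), triangle (326,242), round (329,220), cross (331,201). The objects are where they started. The image difference at the round key comes from the arm's shadow.

```bash
python3 -c "
from bench import env
print(env.hand_in())"
```

```text
the job is handed in; nothing more can be done
None
```

I pressed the bar key with the closed fingertips and let it come up, then did the same with the round key. I then lifted the arm clear and handed the job in at about 10 s. No verdict is reported, so the points below are my own checks.

- **Key travel:** both keys went down about 6.3 mm (fingertip at 58.7 mm above the table). The end-of-move upward force was 5.4 N for the bar and 5.2 N for the round key, which fits the spring.
- **Bar before round:** a picture before the round press showed the bar up again and the loose things in that view unmoved.
- **Last picture:** all four keys look up, and the bowl, weight, clay portions, knife and jar are where they started. Image differences at the bar, triangle, weight and clay were 1–1.5 grey levels. The modelling tool was not checked.
- **Disagreements:** the round key's spot differed by 29 grey levels, which I put down to the arm's shadow, so its "up" rests on the picture alone. The first side-camera estimate of the keys was about 6 mm further along y than the top view. I put that down to the visible key flanks, and an overlay on the bar supported it.

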